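# Set up and scan a gauge tube at the turntable

### The arm

A 6-joint arm with a two-finger parallel gripper is mounted at the origin on the work surface. World frame = base frame: x ahead of the robot, y to its left, z up, the work surface at z = 0. Lengths are in m, angles in rad, forces in N, time in s.
With the tool pointing down it reaches from about 0.35 to 0.975 m from the base axis. Payload 4.9 kg.
Tool frame: the origin (TCP) lies at the very end of the fingers, on their centre line; the grasp point (between the pads) lies 19 mm behind it; z points along the fingers, y is the line along which they close (so a half turn about z gives the same grasp; the last joint's range is limited). The gripper opens to 85 mm and grips with 20 to 120 N. Pads are 22 mm wide; open, the fingers measure 114 mm over their backs; the gripper's body (76 mm by 85 mm) begins 54 mm behind the grasp point. The pads swing forward as they close: fully open they stand 13 mm farther back than shut.
Start: joints at [1.114, 0.053, 1.613, -0, 1.476, -0.119], TCP at [0.207, 0.59, 0.231] pointing down, gripper open.
Joint ranges: [-3.01, 3.01], [-1.01, 2.22], [0.06, 2.58], [-1.02, 4.17], [0.09, 2.62], [-3.14, 3.14]. Speed limits (rad/s): [2.57, 2.57, 3.14, 3.14, 3.14, 3.14].

### API

Orientations are given as a unit quaternion [w, x, y, z].
In Python, from plant import monitor, vision, manip gives the robot as it stands. The module is installed in compiled form; this text tells all that it offers.
- The arm moves only by the tool arm_command, never from a script. Its argument "rows" is a list of rows, each a list of 3 entries, a list of its own where there are three numbers: the finger opening in mm, from 0 to 85.4, then the shift along the world's x, y, z in units of 30 cm (1.0 is 30 cm), then the turn, a rotation vector about the world's x, y, z in units of pi/2 rad (1.0 is pi/2 rad). In form: [[claw, [x, y, z], [wx, wy, wz]], ...]. A call has 1 to 12 rows; each row is the pose to reach, as a shift and turn from the pose commanded when the call began; what a row does not reach only later rows make up. A row lasts 1/12 s, in which the tool goes at most 41.7 mm and 7.16 degrees, less where a joint would pass 70% of its speed; a pose out of reach is approached as far as the arm can. A call with a number of a shift or a turn outside -1 to 1 is refused whole. A call with a gripper value outside its range is refused whole. The fingers move at their own pace and stop on an object; the grip force is fixed at half the most. Time passes only in rows, so rows that repeat a pose let the fingers close. It gives the time, the measured TCP pose, the force, the opening and the grip force at its end, in the units of the state.
- monitor.state(): the state, without advancing time (a new reading comes with each control period).
- vision.grab_frame(name): name is "side" or "top"; returns a dict with "color" (420x560x3 uint8, red, green, blue), "z_map" (420x560 float32, m along the optical axis (not along the pixel's ray), 0 where there is no reading), "mtx" (3x3 intrinsics, pixels), "k1" (the pictures are not rectified: a ray, as slopes to the right and down, at radius r is drawn at 1 + k1 r^2 times it, then the intrinsics apply), "R" (3x3) and "t" (3): a world point X has camera coordinates R X + t. Camera axes: x right, y down, z forward; pixel columns grow to the right and rows downward; lengths in m; the calibration is good to about 2 mm. A picture is of the moment at which its call begins.
- manip.job_done(): hands the job in; it is judged then, once.
The state is a dict: "time": time; "joint_pos": joint angles; "joint_vel": joint speeds; "joint_efforts": joint torques, N m; "tool_pos": TCP position; "tool_rot": TCP orientation; "contact_force": force on the tool from outside, world axes, zero at the start; "ft_torque": the same for the moment, N m; "gripper_width": opening from 0.0 (shut) to 1.0 (fully open); "grasp_force": force on a finger pad.
Only numpy, scipy, OpenCV 4.12 (cv2) and the standard library are available. Lean on these libraries where they do the work, as an engineer would, in place of code of your own. Each camera call takes 0.05 s, during which the arm holds its last target. There are 200 camera calls.

### The job

Take the longest tube out of the wooden rack and stand it fully home in the free hole of the holder on the turntable. Then pick up the hand-held reader from the black mat, aim its window straight at the middle of the paper label on that tube from about 10 cm away, hold it still there for two seconds, and lay the reader back flat on the mat, right way up. Keep the tube upright and leave the other tubes and everything else as they are.

Things in the scene. Friction and masses are not known exactly. Their poses are not given: they have to be found in the camera images.
- tube_long: aluminium tube with a black cap, 30 mm diameter, 165 mm long overall, the longest, the one to move; its foot starts 38 mm deep in one of the rack's holes, about 127 mm stand clear; the cap is the top 22 mm and flush with the tube; mass about 0.09 kg; origin at the centre of its underside, z up its axis
- label (a point): centre of the paper label on the long tube's axis, 95 mm above the tube's underside; the white label with thin black bands is 36 mm high and goes all round the tube
- rack: fixed wooden block 190 x 130 x 45 mm (x, y, z) with 3 x 2 upright blind holes, 33 mm diameter and 38 mm deep, 62 mm apart in both directions; origin at the centre of its underside; four holes hold tubes, which are in any order
- turntable: fixed round steel turntable, 170 mm diameter, 45 mm high, origin at the centre of its underside; on it an aluminium holder block 136 x 58 x 45 mm (x, y, z, top face 90 mm above the table) with two upright blind holes on its x axis at +38 mm (free) and -38 mm (taken by a short tube); small dark clamps either side of the block, below its top; turned to any yaw
- free_hole (a point): centre of the mouth of the holder's free hole, in the block's top face, 90 mm above the table; hole 33 mm diameter, 38 mm deep with a 2 mm chamfer; z points up out of the hole
- tube_holder: aluminium tube with a black cap, 30 mm diameter, 80 mm long overall, already in the holder's other hole, 42 mm stand clear; must stay; origin at the centre of its underside, z up its axis
- tube_mid_a: aluminium tube with a black cap, 30 mm diameter, 115 mm long overall, in the rack, 77 mm stand clear; must stay; origin at the centre of its underside, z up its axis
- tube_mid_b: aluminium tube with a black cap, 30 mm diameter, 115 mm long overall, in the rack, 77 mm stand clear; must stay; origin at the centre of its underside, z up its axis
- tube_short: aluminium tube with a black cap, 30 mm diameter, 80 mm long overall, in the rack, 42 mm stand clear; must stay; origin at the centre of its underside, z up its axis
- mat: fixed black rubber mat 200 x 180 x 3 mm (x, y, z), origin at the centre of its underside
- reader: grey hand-held label reader, 150 mm long, lying on the mat; origin at the centre of its underside, +x towards its window, z up. The grip is 34 mm wide and 30 mm high, from x = -75 to +29 mm; the head is 56 mm wide and 34 mm high, from x = +29 to +75 mm; mass about 0.17 kg, centre of mass near x = +8 mm
- window (a point): centre of the reader's dark front window, at (75, 0, 17) mm in the reader's frame; x is the direction in which it looks
- collet_a: steel collet standing between rack and robot, 36 mm diameter foot, 62 mm high; leave alone
- collet_b: another such collet, between turntable and robot; leave alone
- eyepiece: black microscope eyepiece, 52 mm diameter, 80 mm high, standing beyond the mat; leave alone
- oil: amber bottle, 56 mm diameter, 150 mm high, at the far side; leave alone
- step_block: dark steel block 75 x 35 x 45 mm beyond the mat; leave alone
- driver: screwdriver lying at the far left; leave alone

How it is judged:
On the way, in this order (a step that is already met when the one before it is completed fails the run):
1. the long tube stands fully home in the holder's free hole, let go (horizontal distance between tube_long and free_hole below 0.004 m and z of tube_long in the frame of free_hole below -0.033 m and angle between tube_long's own z axis and vertical below 0.1 rad and contact force between the fingers and tube_long below 0.1 N and linear speed of tube_long below 0.02 m/s), for 0.3 s.
2. the reader, held in the fingers, looks at the middle of the label (within 15 mm sideways and in height) from 50 to 150 mm in front of its window (to the tube's axis), and is still for 1 s (horizontal distance between tube_long and free_hole below 0.004 m and z of tube_long in the frame of free_hole below -0.033 m and angle between tube_long's own z axis and vertical below 0.1 rad and x of label in the frame of window between 0.05 and 0.15 m and y of label in the frame of window between -0.015 and 0.015 m and z of label in the frame of window between -0.015 and 0.015 m and contact force between the fingers and reader above 0.5 N and linear speed of reader below 0.03 m/s and angular speed of reader below 0.2 rad/s), for 1 s.
At the end, for the whole second after the job is handed in: Long tube in the free hole: axis within 4 mm, foot at least 33 mm below the block top, within 0.1 rad of upright, at rest. Reader at rest on the mat, right way up (0.15 rad), its origin over the mat, under 5 mm above it. Other tubes moved under 15 mm, other things under 25 mm (horizontal distance between tube_long and free_hole below 0.004 m and z of tube_long in the frame of free_hole below -0.033 m and angle between tube_long's own z axis and vertical below 0.1 rad and x of reader in the frame of mat between -0.1 and 0.1 m and y of reader in the frame of mat between -0.09 and 0.09 m and z of reader in the frame of mat below 0.008 m and angle between reader's own z axis and vertical below 0.15 rad and linear speed of each of reader, tube_long below 0.02 m/s); the robot touches nothing.
It fails at once if one of the other tubes is moved or lifted by more than 15 mm, or tipped (distance of any of tube_mid_a, tube_mid_b, tube_short, tube_holder from where it was at the start of the episode above 0.015 m or angle between any of tube_mid_a, tube_mid_b, tube_short, tube_holder's own z axis and vertical above 0.3 rad).
It fails at once if the long tube is laid down or tipped over by more than 35 degrees (angle between tube_long's own z axis and vertical above 0.61 rad).
It fails at once if a thing standing about (collet, eyepiece, bottle, step block, screwdriver) is moved more than 25 mm (distance of any of collet_a, collet_b, eyepiece, oil, step_block, driver from where it was at the start of the episode above 0.025 m).
It also fails if it takes over 67 s, if anything falls off the work surface, if the arm or the gripper's body presses on something with over 40 N, if the wrist force passes 120 N, or if a joint passes its speed limit or range.

## Working session

There is one attempt and no reset: what is moved stays moved. The work goes in short steps, Python scripts to look and compute and a tool call to move; the robot and the scene stay as the last step left them, time stands still between calls to the robot, and variables do not carry over. Pictures are saved under pics/ and viewed, at most 10 in all, crops included, and the job is handed in when it is done.

Besides the shell and the picture viewer there is one more tool, called after "Emit:" by a JSON object that holds its "fn" and its "kwargs", one argument or row to a line. arm_command: Moves the arm, as the interface text tells. Shifts and turns lie within -1 to 1; 1 stands for 30 cm of shift or pi/2 rad of turn. Its arguments: {"type":"object","properties":{"rows":{"type":"array"}},"required":["rows"]}

```bash
mkdir -p pics; cat > h.py <<'E'
import numpy as np,cv2,pickle
from plant import monitor,vision,manip
def grab(n):
    f=vision.grab_frame(n); pickle.dump(f,open(f'{n}.pkl','wb')); return f
def load(n): return pickle.load(open(f'{n}.pkl','rb'))
def ray(f,u,v):
    K=np.array(f['mtx']);d=np.array([(u-K[0,2])/K[0,0],(v-K[1,2])/K[1,1]])
    s=d.copy()
    for _ in range(20): s=d/(1+f['k1']*(s@s))
    return np.array([s[0],s[1],1.])
def onz(f,u,v,z):
    R=np.array(f['R']);t=np.array(f['t']);c=-R.T@t;d=R.T@ray(f,u,v)
    return c+d*(z-c[2])/d[2]
def dep(f,u,v):
    R=np.array(f['R']);t=np.array(f['t']);return R.T@(ray(f,u,v)*f['z_map'][int(v),int(u)]-t)
def cloud(f):
    R=np.array(f['R']);t=np.array(f['t']);K=np.array(f['mtx']);h,w=f['z_map'].shape
    u,v=np.meshgrid(np.arange(w),np.arange(h));d=np.stack([(u-K[0,2])/K[0,0],(v-K[1,2])/K[1,1]],-1);s=d.copy()
    for _ in range(20): s=d/(1+f['k1']*(s**2).sum(-1,keepdims=True))
    p=np.concatenate([s,np.ones((h,w,1))],-1)*f['z_map'][...,None]
    return (p-t)@R
E
python3 - <<'E'
from h import *
for n in('top','side'):
    f=grab(n);cv2.imwrite(f'pics/{n}0.png',cv2.resize(f['color'][...,::-1],(800,600)));print(n,f['mtx'],f['k1'],f['R'],f['t'],-np.array(f['R']).T@f['t'])
print(monitor.state())
E
```

```text
top [[398.45475616   0.         282.3498911 ]
 [  0.         398.45475616 213.90279423]
 [  0.           0.           1.        ]] -0.09950734509435458 [[ 0.01934105 -0.99981005 -0.00240561]
 [-0.99113764 -0.0188569  -0.13149373]
 [ 0.13142339  0.00492752 -0.99131408]] [-0.03955862  0.58118842  0.83011763] [ 0.46770595 -0.03268212  0.89923477]
side [[381.35605365   0.         277.32095537]
 [  0.         381.35605365 210.20881293]
 [  0.           0.           1.        ]] -0.006598843560623919 [[-0.75613855 -0.65422877 -0.01546627]
 [-0.47556903  0.5655769  -0.67376321]
 [ 0.44954265 -0.50210306 -0.73878544]] [0.43353141 0.36881869 0.55791657] [0.25240127 0.35516501 0.66738222]
{'time': 0.1, 'joint_pos': array([ 1.11399659e+00,  5.33237065e-02,  1.61415995e+00, -2.02482550e-05,
        1.47603744e+00, -1.18967621e-01]), 'joint_vel': array([-0.00033146, -0.00156531, -0.00300507,  0.00015181,  0.00202326,
       -0.00032451]), 'joint_efforts': array([ 2.33782466e-04, -3.94902313e+01, -3.71362209e+01, -9.46590330e-05,
        3.94469389e-03,  5.43695052e-06]), 'tool_pos': array([0.20688152, 0.58915636, 0.23016366]), 'tool_rot': array([-2.64102011e-04,  1.68112899e-01,  9.85767276e-01, -9.27401396e-04]), 'contact_force': array([-0.22582046,  0.77812994,  0.3214691 ]), 'ft_torque': array([-0.00183636, -0.00418397,  0.02613336]), 'grasp_force': 0.0, 'gripper_width': 1.0011516446230972}
```

View pics/top0.png

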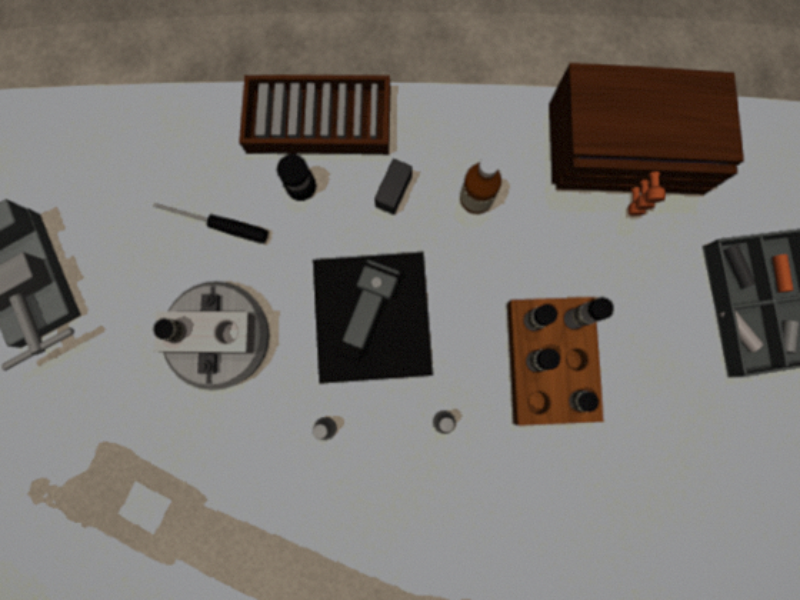

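View pics/side0.png

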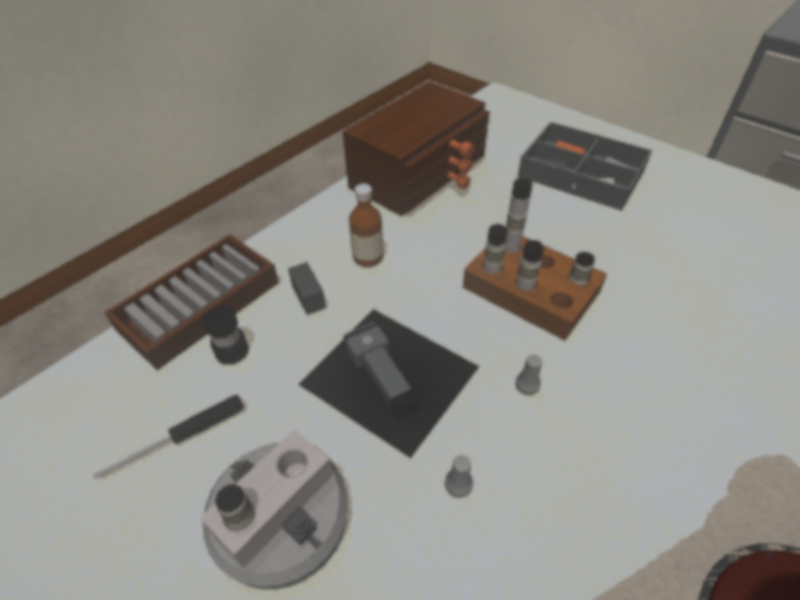

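The top view shows the long tube at the rack's far-right hole, with its cap near (600,308). The free hole is the right-hand one in the holder at (229,332). The reader's head points up-right at (378,280), with its grip end near (357,340). Next I'll measure these from enlarged crops and the depth map.

```bash
python3 - <<'E'
from h import *
f=load('top');c=f['color'][...,::-1];g=load('side')['color'][...,::-1]
def crop(c,u,v,w,h): return cv2.convertScaleAbs(cv2.resize(c[v:v+h,u:u+w],(400,300),interpolation=cv2.INTER_CUBIC),alpha=1.5)
# scale 5 for each 80x60
im=np.vstack([np.hstack([crop(c,110,195,80,60),crop(c,225,180,80,60)]),np.hstack([crop(c,360,195,80,60),crop(g,170,300,80,60)])])
cv2.imwrite('pics/c1.png',im)
for n in('top','side'):
    f=load(n);P=cloud(f);ok=f['z_map']>0
    def box(x0,x1,y0,y1,z0,z1): 
        m=ok&(P[...,0]>x0)&(P[...,0]<x1)&(P[...,1]>y0)&(P[...,1]<y1)&(P[...,2]>z0)&(P[...,2]<z1);return P[m]
    for nm,b in dict(longcap=(.3,.7,-.5,-.2,.162,.185),hold=(.25,.55,.1,.5,.083,.097),holdcap=(.25,.55,.1,.5,.122,.142),rackt=(.2,.6,-.5,-.2,.035,.055),tt=(.25,.6,.1,.5,.035,.055),read=(.3,.6,-.15,.15,.02,.05)).items():
        q=box(*b)
        if len(q)<5: print(n,nm,len(q));continue
        r=cv2.minAreaRect((q[:,:2]*1000).astype(np.float32));print(n,nm,len(q),q.mean(0).round(4),np.ptp(q,0).round(3),np.round(r[0],1),np.round(r[1],1),round(r[2],1),np.median(q[:,2]).round(4))
E
```

```text
top longcap 221 [ 0.5668 -0.2872  0.171 ] [0.03  0.03  0.013] [ 567.4 -287.9] [29.5 28.9] 76.5 0.1714
top hold 1025 [0.5235 0.257  0.0897] [0.047 0.137 0.014] [526.5 264.2] [137.2  46.7] 90.0 0.0899
top holdcap 219 [0.5317 0.3008 0.1315] [0.03  0.031 0.013] [532.3 301.6] [30.2 30.4] 5.0 0.1319
top rackt 3651 [ 0.496  -0.2611  0.0444] [0.195 0.131 0.02 ] [ 503.6 -261.4] [191.5 131.9] 3.2 0.0445
top tt 2068 [0.5218 0.2509 0.0445] [0.151 0.155 0.02 ] [524.3 260.8] [154.  151.6] 88.6 0.0447
top read 837 [0.5382 0.0338 0.0323] [0.219 0.206 0.029] [494.8   3.6] [214.7 206.2] 4.6 0.0327
side longcap 134 [ 0.5629 -0.2855  0.1696] [0.029 0.032 0.011] [ 564.5 -288.8] [29.3 30.2] 15.4 0.1709
side hold 2074 [0.522  0.268  0.0895] [0.049 0.136 0.014] [525.7 264.2] [ 48.6 136.1] 0.0 0.0898
side holdcap 385 [0.5292 0.3031 0.1309] [0.029 0.029 0.013] [530.7 302.9] [28.9 29.1] 0.5 0.1315
side rackt 2169 [ 0.4798 -0.2521  0.0444] [0.193 0.133 0.02 ] [ 501.1 -262.3] [190.6 133.4] 3.0 0.0444
side tt 3226 [0.4965 0.2728 0.0442] [0.215 0.247 0.02 ] [474.5 236.1] [290.5 156.4] 30.3 0.0447
side read 1138 [0.5112 0.0324 0.032 ] [0.222 0.207 0.03 ] [492.9   8.9] [216.3 207.3] 4.3 0.0324
```

View pics/c1.png

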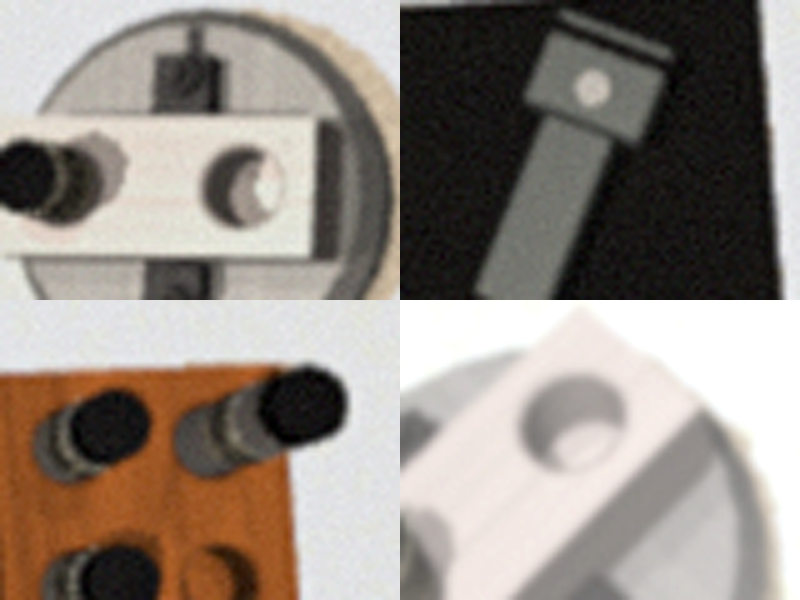

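```bash
python3 - <<'E'
from h import *
f=load('top');g=load('side')
print('hole',onz(f,158,232,.09),onz(g,204.4,324.2,.09))
print('caps',onz(f,(360+305.*.2-.4),195+(405-300)*.2-.4,.172))
for n,f in(('top',f),('side',g)):
    P=cloud(f);ok=f['z_map']>0
    def rect(x0,x1,y0,y1,z0,z1):
        m=ok&(P[...,0]>x0)&(P[...,0]<x1)&(P[...,1]>y0)&(P[...,1]<y1)&(P[...,2]>z0)&(P[...,2]<z1)
        m=cv2.morphologyEx(m.astype(np.uint8),cv2.MORPH_OPEN,np.ones((3,3)))>0
        q=P[m];r=cv2.minAreaRect((q[:,:2]*1000).astype(np.float32));print(n,len(q),np.round(r[0],1),np.round(r[1],1),round(r[2],1),np.median(q[:,2]))
    rect(.4,.65,.1,.4,.083,.097)
    rect(.38,.65,-.1,.12,.024,.045)
    rect(.38,.65,-.1,.12,.0355,.045)
# reader corners from the top crop c1 (5x): head and grip
f=load('top')
for nm,u,v,z in(('headL',560,15,.02),('headR',672,55,.02),('hbackL',527,98,.037),('hbackR',638,143,.037),('gripL',545,118,.033),('gripR',612,148,.033)):
    print(nm,onz(f,225+(u-400)/5-.4,180+v/5-.4,z).round(4))
E
```

```text
hole [0.53254501 0.22656404 0.09      ] [0.53079572 0.22723071 0.09      ]
caps [ 0.56582789 -0.28641766  0.172     ]
top 1368 [532.  264.3] [ 58.1 137.7] 1.2 0.08994086052596872
top 1270 [576.   29.8] [ 56.6 151.2] 69.4 0.0339018919223302
top 276 [624.8  11.4] [53.7 40.7] 72.1 0.03753318216473983
side 2471 [532.  264.3] [ 60.  136.2] 0.2 0.08973313774962055
side 1441 [518.1  13.4] [264.2 195.5] 4.1 0.03326487635690434
side 244 [529.6 -40.5] [275.3  51.1] 29.0 0.03723394504293791
headL [0.6543 0.031  0.02  ]
headR [ 0.6369 -0.0198  0.02  ]
hbackL [0.6132 0.0433 0.037 ]
hbackR [ 0.5942 -0.006   0.037 ]
gripL [0.6051 0.0354 0.033 ]
gripR [0.5923 0.0055 0.033 ]
```

Emit:
{"fn": "arm_command", "kwargs": {
  "rows": [
    [85,[0.1,-0.1,0.05],[0,0,0]],
    [85,[0.2,-0.2,0.05],[0,0,0]],
    [85,[0.3,-0.3,0.05],[0,0,0]],
    [85,[0.4,-0.4,0.05],[0,0,0]],
    [85,[0.5,-0.5,0.05],[0,0,0]],
    [85,[0.6,-0.6,0.05],[0,0,0]],
    [85,[0.6,-0.75,0.05],[0,0,0]],
    [85,[0.6,-0.85,0.05],[0,0,0]],
    [85,[0.6,-0.95,0.05],[0,0,0]],
    [85,[0.6,-1,0.05],[0,0,0]],
    [85,[0.6,-1,0.05],[0,0,0]],
    [85,[0.6,-1,0.05],[0,0,0]]
  ]
}}

```text
time: 1.1
tool_pos: [0.3871, 0.2892, 0.2461]
tool_rot: [-0.0, 0.169, 0.986, 0.0]
contact_force: [0.0, -0.2, 0.5]
gripper_width: 0.993
grasp_force: 0.0
```

Emit:
{"fn": "arm_command", "kwargs": {
  "rows": [
    [85,[0,-0.12,0.02],[0,0,0]],
    [85,[0.03,-0.24,0.05],[0,0,0]],
    [85,[0.08,-0.36,0.05],[0,0,0]],
    [85,[0.15,-0.46,0.05],[0,0,0]],
    [85,[0.22,-0.56,0.05],[0,0,0]],
    [85,[0.29,-0.66,0.05],[0,0,0]],
    [85,[0.36,-0.76,0.05],[0,0,0]],
    [85,[0.43,-0.86,0.05],[0,0,0]],
    [85,[0.48,-0.96,0.05],[0,0,0]],
    [85,[0.5,-1,0.05],[0,0,0]],
    [85,[0.5,-1,0.05],[0,0,0]],
    [85,[0.5,-1,0.05],[0,0,0]]
  ]
}}

```text
time: 2.1
tool_pos: [0.5373, -0.0095, 0.2607]
tool_rot: [-0.001, 0.168, 0.986, 0.0]
contact_force: [-0.2, 0.3, 1.1]
gripper_width: 0.998
grasp_force: 0.0
```

Emit:
{"fn": "arm_command", "kwargs": {
  "rows": [
    [85,[0,-0.1,0],[0,0,0]],
    [85,[0,-0.2,0],[0,0,0]],
    [85,[0,-0.3,0],[0,0,0]],
    [85,[0,-0.4,0],[0,0,0]],
    [85,[0.02,-0.5,0],[0,0,0]],
    [85,[0.04,-0.6,0],[0,0,0]],
    [85,[0.06,-0.7,0],[0,0,0]],
    [85,[0.08,-0.8,0],[0,0,0]],
    [85,[0.097,-0.9,0],[0,0,0]],
    [85,[0.097,-0.92,0],[0,0,0]],
    [85,[0.097,-0.92,0],[0,0,0]],
    [85,[0.097,-0.92,0],[0,0,0]]
  ]
}}

```text
time: 3.1
tool_pos: [0.5665, -0.2844, 0.2612]
tool_rot: [-0.0, 0.167, 0.986, 0.001]
contact_force: [-0.1, 0.3, 1.1]
gripper_width: 0.993
grasp_force: 0.0
```

Emit:
{"fn": "arm_command", "kwargs": {
  "rows": [
    [85,[0,-0.01,-0.08],[0,0,0]],
    [85,[0,-0.01,-0.16],[0,0,0]],
    [85,[0,-0.01,-0.24],[0,0,0]],
    [85,[0,-0.01,-0.32],[0,0,0]],
    [85,[0,-0.01,-0.4],[0,0,0]],
    [85,[0,-0.01,-0.443],[0,0,0]],
    [85,[0,-0.01,-0.443],[0,0,0]],
    [0,[0,-0.01,-0.443],[0,0,0]],
    [0,[0,-0.01,-0.443],[0,0,0]],
    [0,[0,-0.01,-0.443],[0,0,0]],
    [0,[0,-0.01,-0.443],[0,0,0]],
    [0,[0,-0.01,-0.443],[0,0,0]]
  ]
}}

```text
time: 4.1
tool_pos: [0.5671, -0.2901, 0.1305]
tool_rot: [0.001, 0.168, 0.986, -0.001]
contact_force: [0.8, 0.4, -0.9]
gripper_width: 0.336
grasp_force: 59.1
```

Emit:
{"fn": "arm_command", "kwargs": {
  "rows": [
    [0,[0,0,0],[0,0,0]],
    [0,[0,0,0],[0,0,0]],
    [0,[0,0,0],[0,0,0]],
    [0,[0,0,0],[0,0,0]]
  ]
}}

```text
time: 4.43
tool_pos: [0.5672, -0.2901, 0.1304]
tool_rot: [0.001, 0.168, 0.986, -0.001]
contact_force: [0.3, -0.4, 5.9]
gripper_width: 0.339
grasp_force: 59.2
```

Emit:
{"fn": "arm_command", "kwargs": {
  "rows": [
    [0,[0,0,0.04],[0,0,0]],
    [0,[0,0,0.09],[0,0,0]],
    [0,[0,0,0.15],[0,0,0]],
    [0,[0,0,0.22],[0,0,0]],
    [0,[0,0,0.29],[0,0,0]],
    [0,[0,0,0.36],[0,0,0]],
    [0,[0,0,0.43],[0,0,0]],
    [0,[0,0,0.48],[0,0,0]],
    [0,[0,0,0.5],[0,0,0]],
    [0,[0,0,0.5],[0,0,0]],
    [0,[0,0,0.5],[0,0,0]]
  ]
}}

```text
time: 5.35
tool_pos: [0.566, -0.2891, 0.2779]
tool_rot: [-0.0, 0.168, 0.986, 0.0]
contact_force: [0.5, 0.4, -1.8]
gripper_width: 0.34
grasp_force: 59.5
```

```bash
python3 - <<'E'
from h import *
s=grab('side');f=grab('top')
im=np.hstack([cv2.resize(s['color'][100:250,290:440],(400,400)),cv2.resize(f['color'][130:280,360:510],(400,400))])[...,::-1]
cv2.imwrite('pics/lift.png',cv2.convertScaleAbs(im,alpha=1.4));print(monitor.state()['tool_pos'],monitor.state()['grasp_force'])
E
```

```text
[ 0.56553273 -0.28884522  0.27630088] 59.47468042373657
```

View pics/lift.png

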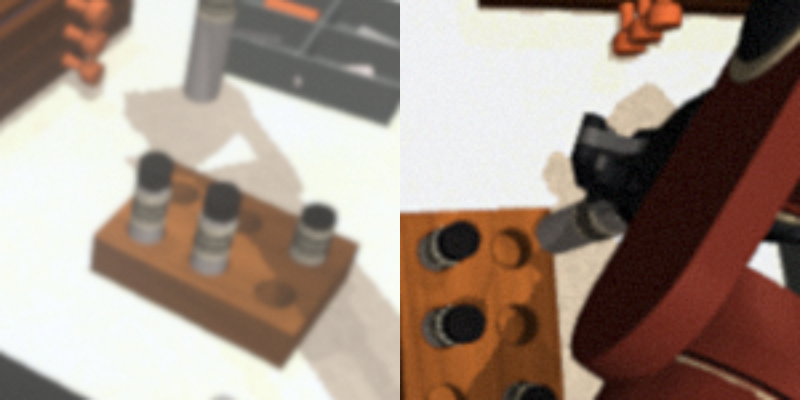

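The tube is out, hanging upright in the fingers. Its foot is at about (203,90) in the left crop, and the other tubes are unmoved. Next I'll carry it over.

Emit:
{"fn": "arm_command", "kwargs": {
  "rows": [
    [0,[0,0.04,0],[0,0,0]],
    [0,[-0.01,0.11,0],[0,0,0]],
    [0,[-0.02,0.2,0],[0,0,0]],
    [0,[-0.03,0.3,0],[0,0,0]],
    [0,[-0.04,0.4,0],[0,0,0]],
    [0,[-0.05,0.5,0],[0,0,0]],
    [0,[-0.06,0.6,0],[0,0,0]],
    [0,[-0.06,0.7,0],[0,0,0]],
    [0,[-0.06,0.8,0],[0,0,0]],
    [0,[-0.06,0.9,0],[0,0,0]],
    [0,[-0.06,0.97,0],[0,0,0]],
    [0,[-0.06,1,0],[0,0,0]]
  ]
}}

```text
time: 6.45
tool_pos: [0.5472, 0.014, 0.2773]
tool_rot: [-0.001, 0.166, 0.986, 0.0]
contact_force: [0.7, 0.3, -1.2]
gripper_width: 0.337
grasp_force: 59.5
```

Emit:
{"fn": "arm_command", "kwargs": {
  "rows": [
    [0,[-0.01,0.08,0],[0,0,0]],
    [0,[-0.02,0.17,0],[0,0,0]],
    [0,[-0.03,0.26,0],[0,0,0]],
    [0,[-0.04,0.35,0],[0,0,0]],
    [0,[-0.05,0.44,0],[0,0,0]],
    [0,[-0.053,0.53,0],[0,0,0]],
    [0,[-0.053,0.62,0],[0,0,0]],
    [0,[-0.053,0.68,0],[0,0,0]],
    [0,[-0.053,0.717,0],[0,0,0]],
    [0,[-0.053,0.717,0],[0,0,0]],
    [0,[-0.053,0.717,0],[0,0,0]],
    [0,[-0.053,0.717,0],[0,0,0]]
  ]
}}

```text
time: 7.45
tool_pos: [0.5324, 0.2247, 0.2781]
tool_rot: [-0.0, 0.169, 0.986, -0.0]
contact_force: [1.0, 0.5, -1.1]
gripper_width: 0.334
grasp_force: 59.6
```

```bash
python3 - <<'E'
from h import *
s=grab('side');f=grab('top')
im=np.hstack([cv2.resize(s['color'][250:400,140:290],(400,400)),cv2.resize(f['color'][160:310,90:240],(400,400))])[...,::-1]
cv2.imwrite('pics/over.png',cv2.convertScaleAbs(im,alpha=1.3));t=monitor.state();print(t['tool_pos'],t['tool_rot'],t['grasp_force'])
for n,g in(('side',s),('top',f)):
    P=cloud(g);ok=g['z_map']>0
    d=np.hypot(P[...,0]-.5315,P[...,1]-.2265)
    for a,b in((.155,.185),(.185,.215),(.155,.215)):
        q=P[ok&(d<.03)&(P[...,2]>a)&(P[...,2]<b)]
        if len(q)<20: print(n,a,len(q));continue
        from scipy.optimize import least_squares
        r=least_squares(lambda c:np.hypot(q[:,0]-c[0],q[:,1]-c[1])-.015,[.5315,.2265],loss='soft_l1',f_scale=.001);print(n,a,b,len(q),r.x.round(4),np.abs(r.fun).mean().round(4),q[:,2].min().round(3))
E
```

```text
[0.53248976 0.22461614 0.27834189] [ 3.30375929e-06  1.68869379e-01  9.85638420e-01 -1.92785716e-04] 59.56364572048187
side 0.155 0.185 210 [0.5311 0.2252] 0.0003 0.156
side 0.185 0.215 253 [0.5312 0.2253] 0.0003 0.185
side 0.155 0.215 463 [0.5312 0.2253] 0.0003 0.156
top 0.155 0.185 80 [0.5318 0.2265] 0.0004 0.156
top 0.185 0.215 85 [0.5318 0.226 ] 0.0006 0.185
top 0.155 0.215 165 [0.5318 0.2263] 0.0005 0.156
```

View pics/over.png

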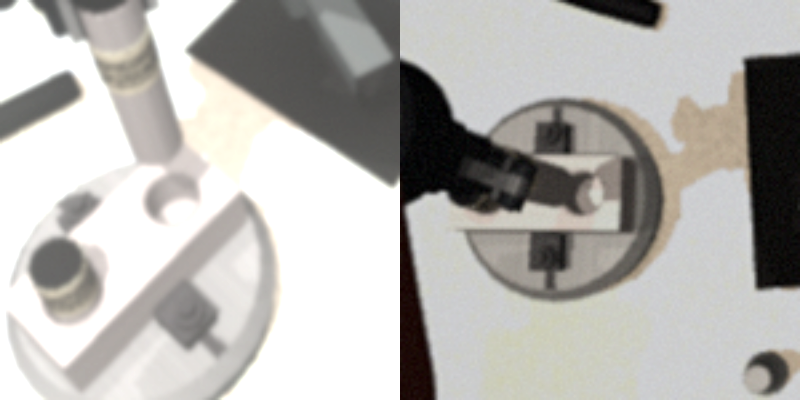

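The tube hangs right over the free hole: its axis is within about 1 mm of the hole in both cameras. I'll lower it with a +1 mm y trim.

Emit:
{"fn": "arm_command", "kwargs": {
  "rows": [
    [0,[0,0.003,-0.05],[0,0,0]],
    [0,[0,0.003,-0.1],[0,0,0]],
    [0,[0,0.003,-0.15],[0,0,0]],
    [0,[0,0.003,-0.19],[0,0,0]],
    [0,[0,0.003,-0.21],[0,0,0]],
    [0,[0,0.003,-0.225],[0,0,0]],
    [0,[0,0.003,-0.24],[0,0,0]],
    [0,[0,0.003,-0.25],[0,0,0]],
    [0,[0,0.003,-0.25],[0,0,0]]
  ]
}}

```text
time: 8.3
tool_pos: [0.5327, 0.2263, 0.2034]
tool_rot: [0.0, 0.168, 0.986, -0.0]
contact_force: [1.8, -0.3, 0.3]
gripper_width: 0.336
grasp_force: 59.9
```

Emit:
{"fn": "arm_command", "kwargs": {
  "rows": [
    [0,[0,0,-0.015],[0,0,0]],
    [0,[0,0,-0.03],[0,0,0]],
    [0,[0,0,-0.045],[0,0,0]],
    [0,[0,0,-0.06],[0,0,0]],
    [0,[0,0,-0.075],[0,0,0]],
    [0,[0,0,-0.085],[0,0,0]],
    [0,[0,0,-0.085],[0,0,0]]
  ]
}}

```text
time: 8.88
tool_pos: [0.5319, 0.2265, 0.1766]
tool_rot: [-0.001, 0.168, 0.986, -0.0]
contact_force: [0.6, 0.1, -2.0]
gripper_width: 0.335
grasp_force: 59.8
```

Emit:
{"fn": "arm_command", "kwargs": {
  "rows": [
    [60,[0,0,0],[0,0,0]],
    [85,[0,0,0],[0,0,0]],
    [85,[0,0,0],[0,0,0]],
    [85,[0,0,0],[0,0,0]],
    [85,[0,0,0],[0,0,0]],
    [85,[0,0,0],[0,0,0]],
    [85,[0,0,0.05],[0,0,0]],
    [85,[0,0,0.13],[0,0,0]],
    [85,[0,0,0.2],[0,0,0]],
    [85,[0,0,0.25],[0,0,0]],
    [85,[0,0,0.25],[0,0,0]],
    [85,[0,0,0.25],[0,0,0]]
  ]
}}

```text
time: 9.88
tool_pos: [0.5328, 0.2268, 0.2538]
tool_rot: [0.001, 0.168, 0.986, 0.0]
contact_force: [0.5, -0.8, -0.0]
gripper_width: 0.994
grasp_force: 0.0
```

```bash
python3 - <<'E'
from h import *
from scipy.optimize import least_squares
s=grab('side');f=grab('top')
for n,g in(('side',s),('top',f)):
    P=cloud(g);ok=g['z_map']>0
    d=np.hypot(P[...,0]-.5315,P[...,1]-.2265)
    for a,b in((.095,.12),(.12,.15),(.15,.19)):
        q=P[ok&(d<.025)&(P[...,2]>a)&(P[...,2]<b)]
        if len(q)<20: print(n,a,len(q));continue
        r=least_squares(lambda c:np.hypot(q[:,0]-c[0],q[:,1]-c[1])-.015,[.5315,.2265],loss='soft_l1',f_scale=.001);print(n,a,b,len(q),r.x.round(4),np.abs(r.fun).mean().round(4))
    q=P[ok&(d<.012)];print('top z',np.percentile(q[:,2],[50,90,98]))
im=np.hstack([cv2.resize(s['color'][200:400,140:340],(400,400)),cv2.resize(f['color'][160:310,180:330],(400,400))])[...,::-1]
cv2.imwrite('pics/home.png',cv2.convertScaleAbs(im,alpha=1.3));print(monitor.state()['tool_pos'])
E
```

```text
side 0.095 0.12 145 [0.5315 0.2266] 0.0003
side 0.12 0.15 191 [0.5312 0.2267] 0.0003
side 0.15 0.19 317 [0.5316 0.2265] 0.0004
top z [0.35297267 0.57261511 0.57299298]
top 0.095 0.12 54 [0.5319 0.2277] 0.0004
top 0.12 0.15 42 [0.5318 0.2273] 0.0003
top 0.15 0.19 24 [0.5321 0.2283] 0.0004
top z [0.57019928 0.57138524 0.57186545]
[0.531653   0.22649092 0.25124367]
```

View pics/home.png

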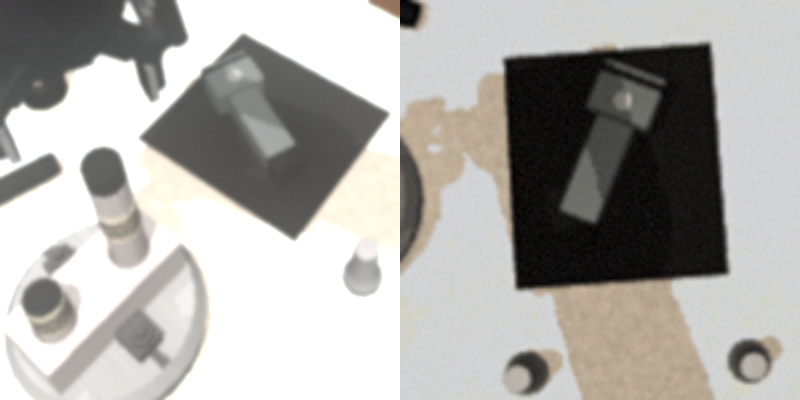

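The tube stands upright in the holder, with its axis about 0.5 mm from the hole centre. The reader is untouched, with its grip running from (580,215) to (610,125) in the right crop. Now the reader.

Emit:
{"fn": "arm_command", "kwargs": {
  "rows": [
    [85,[0.02,-0.08,0],[0,0,-0.014]],
    [85,[0.04,-0.18,0],[0,0,-0.014]],
    [85,[0.07,-0.28,0],[0,0,-0.014]],
    [85,[0.1,-0.38,0],[0,0,-0.014]],
    [85,[0.12,-0.48,0],[0,0,-0.014]],
    [85,[0.14,-0.58,-0.05],[0,0,-0.014]],
    [85,[0.162,-0.64,-0.15],[0,0,-0.014]],
    [85,[0.162,-0.661,-0.25],[0,0,-0.014]],
    [85,[0.162,-0.661,-0.35],[0,0,-0.014]],
    [85,[0.162,-0.661,-0.45],[0,0,-0.014]],
    [85,[0.162,-0.661,-0.55],[0,0,-0.014]],
    [85,[0.162,-0.661,-0.55],[0,0,-0.014]]
  ]
}}

```text
time: 10.98
tool_pos: [0.5743, 0.0286, 0.0785]
tool_rot: [-0.008, 0.179, 0.984, -0.001]
contact_force: [-1.0, 0.6, -0.9]
gripper_width: 0.994
grasp_force: 0.0
```

```bash
python3 - <<'E'
from h import *
s=grab('side');f=grab('top')
t=monitor.state();print(t['tool_pos'],t['tool_rot'])
for n,g in(('side',s),('top',f)):
    P=cloud(g);ok=g['z_map']>0
    d=np.hypot(P[...,0]-.5315,P[...,1]-.2265)
    q=P[ok&(d<.012)&(P[...,2]>.1)];print('top z',len(q),np.percentile(q[:,2],[50,90]))
im=np.hstack([cv2.resize(s['color'][200:350,190:340],(400,400)),cv2.resize(f['color'][160:310,180:330],(400,400))])[...,::-1]
cv2.imwrite('pics/rd.png',cv2.convertScaleAbs(im,alpha=1.3))
E
```

```text
[0.5789995  0.02850262 0.08558393] [-2.61915314e-03  1.78942909e-01  9.83855937e-01 -2.64395743e-04]
top z 201 [0.21673814 0.2177882 ]
top z 142 [0.21686679 0.21847745]
```

View pics/rd.png

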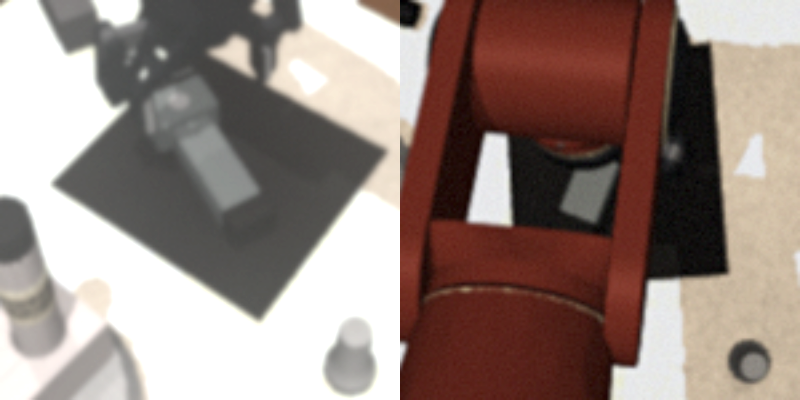

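The tube is home: its top is at 0.217 m, as expected. The fingers straddle the reader's grip in the left crop, at about (120,70) and (265,60). I'll descend and close.

Emit:
{"fn": "arm_command", "kwargs": {
  "rows": [
    [85,[0,0,0],[0,0,0]],
    [85,[0,0,-0.07],[0,0,0]],
    [85,[0,0,-0.14],[0,0,0]],
    [85,[0,0,-0.2],[0,0,0]],
    [85,[0,0,-0.24],[0,0,0]],
    [85,[0,0,-0.26],[0,0,0]],
    [85,[0,0,-0.26],[0,0,0]],
    [85,[0,0,-0.26],[0,0,0]]
  ]
}}

```text
time: 11.75
tool_pos: [0.582, 0.0283, 0.0112]
tool_rot: [0.001, 0.179, 0.984, 0.0]
contact_force: [0.2, 0.2, 0.4]
gripper_width: 0.997
grasp_force: 0.0
```

Emit:
{"fn": "arm_command", "kwargs": {
  "rows": [
    [0,[0,0,0],[0,0,0]],
    [0,[0,0,0],[0,0,0]],
    [0,[0,0,0],[0,0,0]],
    [0,[0,0,0],[0,0,0]],
    [0,[0,0,0],[0,0,0]],
    [0,[0,0,0],[0,0,0]],
    [0,[0,0,0],[0,0,0]],
    [0,[0,0,0],[0,0,0]]
  ]
}}

```text
time: 12.42
tool_pos: [0.5817, 0.0283, 0.0108]
tool_rot: [0.001, 0.179, 0.984, 0.0]
contact_force: [-0.7, -0.6, 6.0]
gripper_width: 0.383
grasp_force: 62.3
```

Emit:
{"fn": "arm_command", "kwargs": {
  "rows": [
    [0,[0,0,0.04],[0,0,0]],
    [0,[0,0,0.1],[0,0,0]],
    [0,[0,0,0.18],[0,0,0]],
    [0,[0,0,0.26],[0,0,0]],
    [0,[0,0,0.34],[0,0,0.03]],
    [0,[-0.05,0.01,0.4],[0,0,0.08]],
    [0,[-0.1,0.03,0.423],[0,0,0.15]],
    [0,[-0.15,0.04,0.423],[0,0,0.22]],
    [0,[-0.2,0.06,0.423],[0,0,0.29]],
    [0,[-0.25,0.08,0.423],[0,0,0.36]],
    [0,[-0.3,0.1,0.423],[0,0,0.43]],
    [0,[-0.35,0.12,0.423],[0,0,0.5]]
  ]
}}

```text
time: 13.42
tool_pos: [0.4742, 0.0647, 0.1362]
tool_rot: [-0.001, -0.214, 0.977, 0.0]
contact_force: [0.7, -1.0, -1.1]
gripper_width: 0.385
grasp_force: 61.6
```

Emit:
{"fn": "arm_command", "kwargs": {
  "rows": [
    [0,[-0.015,0.014,0],[0,0,0.07]],
    [0,[-0.015,0.014,0],[0,0,0.14]],
    [0,[-0.015,0.014,0],[0,0,0.21]],
    [0,[-0.015,0.014,0],[0,0,0.28]],
    [0,[-0.015,0.014,0],[0,0,0.35]],
    [0,[-0.015,0.014,0],[0,0,0.42]],
    [0,[-0.015,0.014,0],[0,0,0.48]],
    [0,[-0.015,0.014,0],[0,0,0.5]],
    [0,[-0.015,0.014,0],[0,0,0.5]],
    [0,[-0.015,0.014,0],[0,0,0.5]],
    [0,[-0.015,0.014,0],[0,0,0.5]],
    [0,[-0.015,0.014,0],[0,0,0.5]]
  ]
}}

```text
time: 14.42
tool_pos: [0.4712, 0.0686, 0.1367]
tool_rot: [-0.0, -0.569, 0.822, 0.0]
contact_force: [-0.5, -0.3, -1.0]
gripper_width: 0.385
grasp_force: 61.6
```

```bash
python3 - <<'E'
from h import *
s=grab('side');f=grab('top')
t=monitor.state();print(t['tool_pos'],t['tool_rot'],t['joint_pos'],t['grasp_force'])
for n,g in(('side',s),('top',f)):
    P=cloud(g);ok=g['z_map']>0
    m=ok&(P[...,0]>.4)&(P[...,0]<.58)&(P[...,1]>-.03)&(P[...,1]<.16)&(P[...,2]>.158)&(P[...,2]<.171);q=P[m]
    if len(q)>20: r=cv2.minAreaRect((q[:,:2]*1000).astype(np.float32));print(n,len(q),r,np.median(q[:,2]))
im=np.hstack([cv2.resize(s['color'][220:370,140:290],(400,400)),cv2.resize(f['color'][160:310,100:250],(400,400))])[...,::-1]
cv2.imwrite('pics/aim.png',cv2.convertScaleAbs(im,alpha=1.3))
E
```

```text
[0.47130387 0.06856931 0.13672656] [-9.62419779e-05 -5.69038044e-01  8.22311188e-01  6.70079282e-05] [-1.19564626e-02 -2.36301510e-01  2.04427702e+00 -2.19351498e-06
  1.33385168e+00 -2.79342341e+00] 61.612207889556885
side 1353 ((466.70916748046875, 64.92900848388672), (150.69248962402344, 57.37593078613281), 68.66139221191406) 0.16181906317019798
top 260 ((448.40594482421875, 8.248275756835938), (32.11965560913086, 35.26198196411133), 72.70674133300781) 0.15942747468090496
```

View pics/aim.png

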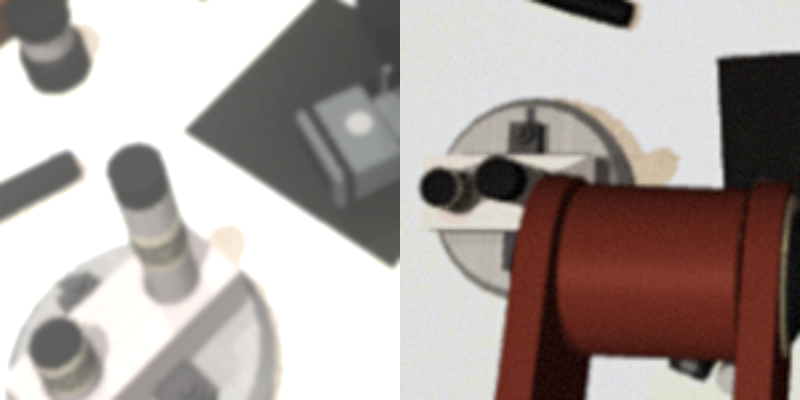

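The reader's head faces the tube. Depth puts it at yaw 68.7°, bearing to the tube 68.1°, window 99 mm from the axis and about 2 mm off sideways. I'll hold it there.

Emit:
{"fn": "arm_command", "kwargs": {
  "rows": [
    [0,[0,0,0],[0,0,0]],
    [0,[0,0,0],[0,0,0]],
    [0,[0,0,0],[0,0,0]],
    [0,[0,0,0],[0,0,0]],
    [0,[0,0,0],[0,0,0]],
    [0,[0,0,0],[0,0,0]],
    [0,[0,0,0],[0,0,0]],
    [0,[0,0,0],[0,0,0]],
    [0,[0,0,0],[0,0,0]],
    [0,[0,0,0],[0,0,0]],
    [0,[0,0,0],[0,0,0]],
    [0,[0,0,0],[0,0,0]]
  ]
}}

```text
time: 15.52
tool_pos: [0.4714, 0.0686, 0.1368]
tool_rot: [0.0, -0.569, 0.822, -0.0]
contact_force: [-0.1, 0.0, -1.6]
gripper_width: 0.382
grasp_force: 61.6
```

Emit:
{"fn": "arm_command", "kwargs": {
  "rows": [
    [0,[0,0,0],[0,0,0]],
    [0,[0,0,0],[0,0,0]],
    [0,[0,0,0],[0,0,0]],
    [0,[0,0,0],[0,0,0]],
    [0,[0,0,0],[0,0,0]],
    [0,[0,0,0],[0,0,0]],
    [0,[0,0,0],[0,0,0]],
    [0,[0,0,0],[0,0,0]],
    [0,[0,0,0],[0,0,0]],
    [0,[0,0,0],[0,0,0]],
    [0,[0,0,0],[0,0,0]],
    [0,[0,0,0],[0,0,0]]
  ]
}}

```text
time: 16.52
tool_pos: [0.4714, 0.0686, 0.1368]
tool_rot: [0.0, -0.569, 0.822, -0.0]
contact_force: [-0.6, 0.9, -1.6]
gripper_width: 0.386
grasp_force: 61.6
```

Emit:
{"fn": "arm_command", "kwargs": {
  "rows": [
    [0,[0,0,0],[0,0,0]],
    [0,[0,0,0],[0,0,0]],
    [0,[0,0,0],[0,0,0]],
    [0,[0.03,-0.03,0],[0,0,-0.05]],
    [0,[0.06,-0.05,0],[0,0,-0.12]],
    [0,[0.1,-0.07,0],[0,0,-0.19]],
    [0,[0.15,-0.09,0],[0,0,-0.26]],
    [0,[0.2,-0.11,0],[0,0,-0.33]],
    [0,[0.25,-0.13,0],[0,0,-0.4]],
    [0,[0.3,-0.13,0],[0,0,-0.47]],
    [0,[0.33,-0.134,0],[0,0,-0.54]],
    [0,[0.365,-0.134,0],[0,0,-0.6]]
  ]
}}

```text
time: 17.52
tool_pos: [0.5815, 0.0281, 0.1366]
tool_rot: [-0.0, -0.131, 0.991, 0.0]
contact_force: [-0.5, -0.3, -2.0]
gripper_width: 0.386
grasp_force: 61.6
```

Emit:
{"fn": "arm_command", "kwargs": {
  "rows": [
    [0,[0,0,0],[0,0,-0.07]],
    [0,[0,0,0],[0,0,-0.14]],
    [0,[0,0,0],[0,0,-0.21]],
    [0,[0,0,0],[0,0,-0.28]],
    [0,[0,0,0],[0,0,-0.35]],
    [0,[0,0,-0.05],[0,0,-0.4]],
    [0,[0,0,-0.1],[0,0,-0.4]],
    [0,[0,0,-0.16],[0,0,-0.4]],
    [0,[0,0,-0.22],[0,0,-0.4]],
    [0,[0,0,-0.28],[0,0,-0.4]],
    [0,[0,0,-0.33],[0,0,-0.4]],
    [0,[0,0,-0.33],[0,0,-0.4]]
  ]
}}

```text
time: 18.52
tool_pos: [0.5779, 0.0286, 0.0338]
tool_rot: [-0.004, 0.179, 0.984, -0.0]
contact_force: [-1.4, 0.8, -1.4]
gripper_width: 0.382
grasp_force: 61.6
```

Emit:
{"fn": "arm_command", "kwargs": {
  "rows": [
    [0,[0,0,0],[0,0,0]],
    [0,[0,0,-0.03],[0,0,0]],
    [0,[0,0,-0.055],[0,0,0]],
    [0,[0,0,-0.07],[0,0,0]],
    [0,[0,0,-0.08],[0,0,0]],
    [0,[0,0,-0.087],[0,0,0]],
    [0,[0,0,-0.087],[0,0,0]],
    [0,[0,0,-0.087],[0,0,0]],
    [0,[0,0,-0.087],[0,0,0]]
  ]
}}

```text
time: 19.27
tool_pos: [0.5812, 0.0283, 0.0121]
tool_rot: [0.0, 0.179, 0.984, 0.0]
contact_force: [1.0, -0.4, -2.1]
gripper_width: 0.386
grasp_force: 61.6
```

Within about 1 mm of the mat. I'll lower the last millimetre, release and rise.

Emit:
{"fn": "arm_command", "kwargs": {
  "rows": [
    [0,[0,0,-0.003],[0,0,0]],
    [0,[0,0,-0.003],[0,0,0]],
    [60,[0,0,-0.003],[0,0,0]],
    [85,[0,0,-0.003],[0,0,0]],
    [85,[0,0,-0.003],[0,0,0]],
    [85,[0,0,-0.003],[0,0,0]],
    [85,[0,0,-0.003],[0,0,0]],
    [85,[0,0,-0.003],[0,0,0]],
    [85,[0,0,0.05],[0,0,0]],
    [85,[0,0,0.12],[0,0,0]],
    [85,[0,0,0.2],[0,0,0]],
    [85,[0,0,0.3],[0,0,0]]
  ]
}}

```text
time: 20.27
tool_pos: [0.5795, 0.0284, 0.1009]
tool_rot: [-0.002, 0.179, 0.984, -0.0]
contact_force: [0.6, 0.6, 0.5]
gripper_width: 0.997
grasp_force: 0.0
```

Emit:
{"fn": "arm_command", "kwargs": {
  "rows": [
    [85,[0,0,0.1],[0,0,0]],
    [85,[0,0,0.2],[0,0,0]],
    [85,[0,0,0.3],[0,0,0]],
    [85,[0,0,0.4],[0,0,0]],
    [85,[-0.08,0,0.5],[0,0,0]],
    [85,[-0.16,0,0.5],[0,0,0]],
    [85,[-0.24,0,0.5],[0,0,0]],
    [85,[-0.32,0,0.5],[0,0,0]],
    [85,[-0.4,0,0.5],[0,0,0]],
    [85,[-0.4,0,0.5],[0,0,0]],
    [85,[-0.4,0,0.5],[0,0,0]],
    [85,[-0.4,0,0.5],[0,0,0]]
  ]
}}

```text
time: 21.27
tool_pos: [0.4614, 0.0283, 0.252]
tool_rot: [0.0, 0.179, 0.984, 0.0]
contact_force: [-0.3, -0.9, -1.0]
gripper_width: 0.997
grasp_force: 0.0
```

```bash
python3 - <<'E'
from h import *
f=grab('side');cv2.imwrite('pics/end.png',cv2.convertScaleAbs(f['color'][...,::-1],alpha=1.1));print(monitor.state()['tool_pos'])
P=cloud(f);d=np.hypot(P[...,0]-.5315,P[...,1]-.2265);q=P[(f['z_map']>0)&(d<.012)&(P[...,2]>.1)];print(np.median(q[:,2]))
q=P[(P[...,0]>.45)&(P[...,0]<.68)&(P[...,1]>-.06)&(P[...,1]<.1)&(P[...,2]>.026)&(P[...,2]<.045)];print(np.percentile(q[:,2],[5,50,95]))
E
```

```text
[0.46159404 0.02831025 0.25189177]
0.2166665376318121
[0.02955702 0.03331313 0.03805098]
```

View pics/end.png

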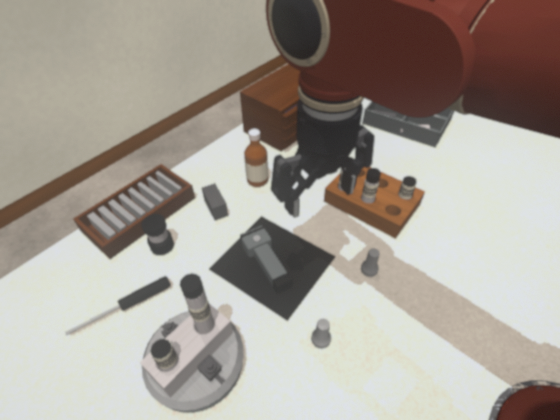

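The final picture shows the reader flat on the mat at (265,260), the tube home in the holder at (197,300), and everything else in place.

```bash
python3 -c "
from plant import manip
print(manip.job_done())"
```

```text
the job is handed in; nothing more can be done
None
```

The job is handed in: the long tube is fully home in the holder, the reader was held on its label from about 99 mm for over two seconds and is back flat on the mat, and the last picture shows nothing else moved; no verdict was returned.

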